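# Scan the red cheese at the counter

### The arm

A 7-joint arm with a two-finger parallel gripper is mounted at the origin on the work surface. World frame = base frame: x ahead of the robot, y to its left, z up, the work surface at z = 0. Lengths are in m, angles in rad, forces in N, time in s.
With the tool pointing down it reaches from about 0.4 to 0.85 m from the base axis. Payload 4.5 kg.
Tool frame: the origin (TCP) lies on the mounting face of the last link; the fingertips stand 173 mm ahead of it and the grasp point (between the pads) lies 155 mm ahead of it (r.finger_overhang is the distance from the TCP to the fingertips, in m); z points along the fingers, y is the line along which they close (so a half turn about z gives the same grasp; the last joint's range is limited). The gripper opens to 85 mm and grips with 20 to 120 N. Pads are 22 mm wide; open, the fingers measure 114 mm over their backs; the gripper's body (76 mm by 85 mm) begins 54 mm behind the grasp point. The pads swing forward as they close: fully open they stand 13 mm farther back than shut.
Start: joints at [1.286, 0.689, -0.195, 1.565, 0.157, 0.902, -0.215], TCP at [0.196, -0.594, 0.405] pointing down, gripper open.
Joint ranges: [-3.01, 3.01], [-0.46, 2.08], [-1.47, 1.51], [0.13, 2.56], [-1, 4.14], [0.04, 2.09], [-2.66, 2.66]. Speed limits (rad/s): [2.57, 2.57, 3.14, 3.14, 3.14, 3.14, 3.14].

### API

Orientations are given as a rotation vector (axis times angle).
In Python, from workcell import r gives the robot as it stands. The module is installed in compiled form; this text tells all that it offers.
- The arm moves only by the shell command python3 -m inch 'ROWS' [FORCE]. ROWS is a JSON object of lists of equal length, an entry for each row: "fingers": the opening, from 0 (shut) to 1 (fully open); "xyz": the shift along the tool's x, y, z in m, a list of three; "rot": the turn, a rotation vector about the tool's x, y, z in degrees, a list of three. A call has 1 to 10 rows; each row shifts and turns the commanded pose from where the row before left it, along the tool's axes as they then stand; what a row does not reach is not made up. A row lasts 1/10 s, in which the tool goes at most 50 mm and 8.59 degrees, less where a joint would pass 70% of its speed; a pose out of reach is approached as far as the arm can. A call is refused whole if a number of a shift passes 0.05 or a number of a turn 8.59, either way. A call with a gripper value outside its range is refused whole. The fingers move at their own pace and stop on an object; FORCE is the grip in N (left out, the last holds). Time passes only in rows, so rows that do not move let the fingers close. It gives the time, the measured TCP pose, the force, the opening and the grip force at its end, in the units of the state.
- r.observe(): the state, without advancing time (a new reading comes with each control period).
- r.get_image(name): name is "scene" or "top"; returns a dict with "color" (480x640x3 uint8, red, green, blue), "mtx" (3x3 intrinsics, pixels), "rvec" (rotation vector, rad) and "tvec" (3), from world to camera coordinates, as OpenCV has them. Camera axes: x right, y down, z forward; pixel columns grow to the right and rows downward; lengths in m; the calibration is good to about 2 mm. A picture is of the moment at which its call begins. There is no depth.
- r.finish_job(): hands the job in; it is judged then, once.
The state is a dict: "t": time; "joint_positions": joint angles; "qd": joint speeds; "joint_efforts": joint torques, N m; "eef_pos": TCP position; "ee_rot": TCP orientation; "force": force on the tool from outside, world axes, zero at the start; "ft_torque": the same for the moment, N m; "gripper_width": finger opening in m; "finger_force": force on a finger pad.
Only numpy, scipy, OpenCV 4.12 (cv2) and the standard library are available. Lean on these libraries where they do the work, as an engineer would, in place of code of your own. Each camera call takes 0.05 s, during which the arm holds its last target. There are 200 camera calls.

### The job

Lift the cordless barcode scanner off its charging pad and point it straight down at the middle of the label on the red-waxed cheese, window about 7 cm above the label, and hold it still there for two seconds. Scan no other cheese, and do not push any cheese out of its place. Then stand the scanner upright back on the middle of its charging pad, where it stood, and let go.

Things in the scene. Friction and masses are not known exactly. Their poses are not given: they have to be found in the camera images.
- scanner_grip (a point): mid-handle of the loose upright stick scanner (0.18 kg) on the centre of its grey fixed charging pad (flat, 100 x 120, 10 high). White round handle, 32 mm diameter, top 35 mm above this point, lower end 45 mm below; grasp here from above. Under it the black red-banded head, 36 (x) x 56 (y) x 30 high; its underside, 75 mm below this point, is foot and window; it reads along -z. z is up the handle.
- red_label (a point): centre of the white 50 x 40 mm barcode label lying flat on top of the red-waxed cheese, a loose round wheel 120 mm across, 55 mm tall, 0.75 kg. z points up; the wheel's axis lies 22 mm from here along -x. This is the cheese to scan.
- yellow_label (a point): centre of the white 50 x 40 mm barcode label lying flat on top of the yellow-waxed cheese, a loose round wheel 120 mm across, 55 mm tall, 0.75 kg. z points up; the wheel's axis lies 22 mm from here along -x. One of the two bystander cheeses: it is not to be scanned and stays where it is.
- black_label (a point): centre of the white 50 x 40 mm barcode label lying flat on top of the black-waxed cheese, a loose round wheel 120 mm across, 55 mm tall, 0.75 kg. z points up; the wheel's axis lies 22 mm from here along -x. One of the two bystander cheeses: it is not to be scanned and stays where it is.
Not all that is in view belongs to the job. Leave any green look-alike of the part that bears scanner_grip alone. There is more than one size of the part that bears red_label; the job needs the smaller.

How it is judged:
By the outcome, as a careful person would: the job done as asked, in the order asked, and still so for the second after the job is handed in, with the robot touching nothing.
It also fails if it takes over 58 s, if anything falls off the work surface, if the arm or the gripper's body presses on something with over 40 N, if the wrist force passes 120 N, or if a joint passes its speed limit or range.

## Working session

There is one attempt and no reset: what is moved stays moved. The work goes in short steps, Python scripts to look and compute and a shell command to move; the robot and the scene stay as the last step left them, time stands still between calls to the robot, and variables do not carry over. Pictures are saved under pics/ and viewed, at most 10 in all, crops included, and the job is handed in when it is done.

```bash
mkdir -p pics; cat > h.py <<'E'
import numpy as np, cv2
from workcell import r
def grab(n,f=None):
    d=r.get_image(n)
    if f: cv2.imwrite('pics/'+f,d['color'][:,:,::-1])
    return d
def cast(d,uv,z):
    R=cv2.Rodrigues(np.array(d['rvec'],float))[0]; t=np.array(d['tvec'],float).ravel()
    c=-R.T@t; v=R.T@np.linalg.inv(d['mtx'])@np.array([uv[0],uv[1],1.])
    return c+v*(z-c[2])/v[2]
def proj(d,p):
    return cv2.projectPoints(np.array([p],float),np.array(d['rvec'],float),np.array(d['tvec'],float),np.array(d['mtx'],float),None)[0].ravel()
E
python3 - <<'E'
from h import *
for n in('scene','top'):
    d=grab(n,n+'0.png'); R=cv2.Rodrigues(np.array(d['rvec'],float))[0]; print(n,-R.T@np.array(d['tvec']).ravel(),R[2])
s=r.observe(); print(s['t'],s['eef_pos'],s['ee_rot'],s['gripper_width'],s['force'])
E
```

```text
scene [1.22135182 0.18865014 0.80168154] [-0.65801597 -0.23540918 -0.71526045]
top [ 0.40163355 -0.0421766   1.05893087] [ 0.16145807  0.01604795 -0.98674908]
0.1 [ 0.19576686 -0.59322678  0.40397262] [-3.10013894e+00 -4.98458333e-01  5.84212191e-04] 0.08521681524237697 [ 0.18800744 -0.13729505  0.48259914]
```

View pics/scene0.png

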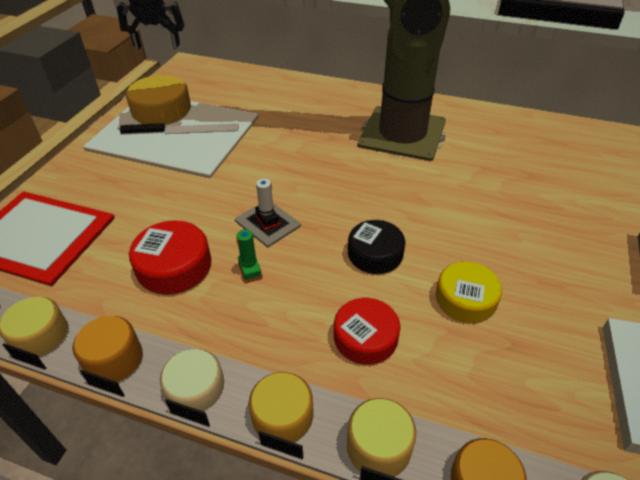

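View pics/top0.png

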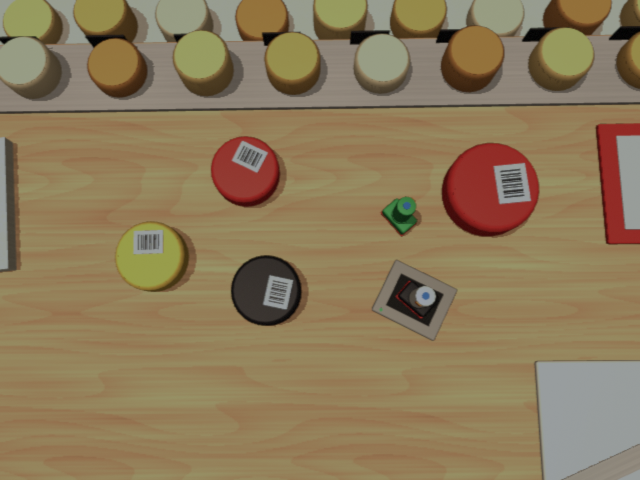

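The scene view shows the scanner at (264,205), the green look-alike at (248,255), and the small red cheese at (367,330). In the top view the small red cheese is at (245,171) with its label at (250,156), the scanner's handle top is at (425,296), its pad is centred near (415,300), and the large red wheel is at (490,188).

```bash
python3 - <<'E'
from h import *
def blobs(m,off=(0,0)):
    for c in cv2.findContours(m.astype(np.uint8),cv2.RETR_EXTERNAL,cv2.CHAIN_APPROX_NONE)[0]:
        if cv2.contourArea(c)>60: yield c+np.array(off)
def roi(d,x0,y0,x1,y1): return cv2.cvtColor(d['color'],cv2.COLOR_RGB2HSV)[y0:y1,x0:x1].astype(int)
def rect(d,c,z,tag):
    b=cv2.boxPoints(cv2.minAreaRect(cv2.convexHull(c))); w=np.array([cast(d,p,z)[:2] for p in b])
    e=w[1]-w[0]; f=w[2]-w[1]
    print(tag,'ctr',w.mean(0).round(4),'sides',np.hypot(*e).round(4),np.hypot(*f).round(4),'yaws',np.degrees(np.arctan2(e[1],e[0])).round(1),np.degrees(np.arctan2(f[1],f[0])).round(1))
T=grab('top'); S=grab('scene')
def fill(m): return cv2.morphologyEx(m.astype(np.uint8),cv2.MORPH_CLOSE,np.ones((7,7)))
# labels / small red
for d,n,bx in((T,'top',(205,130,290,210)),(S,'scene',(325,290,410,370))):
    h=roi(d,*bx); 
    lab=fill((h[...,1]<90)&(h[...,2]>90))
    red=(h[...,1]>120)&((h[...,0]<6)|(h[...,0]>172))
    for c in blobs(lab,bx[:2]): rect(d,c,.055,n+' label %d'%cv2.contourArea(c))
# label-plane circle: wheel
    for c in blobs(red,bx[:2]): print(n,'red',cv2.minEnclosingCircle(c), cast(d,cv2.minEnclosingCircle(c)[0],.05).round(3))
# pad & handle
bx=(365,250,465,345); h=roi(T,*bx)
print('pad px',h[307-250,373+8-365],h[291-250,456-8-365],h[296-250,417-365])
pad=(h[...,1]<95)
for c in blobs(cv2.morphologyEx(pad.astype(np.uint8),cv2.MORPH_OPEN,np.ones((3,3))),bx[:2]): rect(T,c,.01,'pad %d'%cv2.contourArea(c))
blue=(h[...,0]>95)&(h[...,0]<130)&(h[...,1]>100)
for c in cv2.findContours(blue.astype(np.uint8),0,1)[0]:
    p=(c.reshape(-1,2)+bx[:2]).mean(0); print('blue',len(c),p,cast(T,p,.12).round(4))
bx=(245,165,285,235); h=roi(S,*bx); blue=(h[...,0]>95)&(h[...,0]<130)&(h[...,1]>100)
for c in cv2.findContours(blue.astype(np.uint8),0,1)[0]:
    p=(c.reshape(-1,2)+bx[:2]).mean(0); print('Sblue',len(c),p,cast(S,p,.12).round(4))
k=lambda d,x0,y0,x1,y1:cv2.resize(d['color'][y0:y1,x0:x1,::-1],(400,400),interpolation=2)
cv2.imwrite('pics/crop.png',np.hstack([k(T,365,250,465,350),k(S,225,170,305,250)]))
E
```

```text
top label 619 ctr [0.7038 0.0771] sides 0.0414 0.0509 yaws -25.4 -118.0
top red ((245.21559143066406, 171.0504608154297), 34.830665588378906) [0.678 0.085 0.05 ]
scene label 515 ctr [0.7036 0.074 ] sides 0.0422 0.0559 yaws 163.5 61.6
scene red ((365.9497985839844, 330.4874572753906), 33.853111267089844) [0.701 0.087 0.05 ]
pad px [ 27  41 113] [ 18  45 125] [108  19 163]
pad 3914 ctr [ 0.4561 -0.2127] sides 0.1081 0.1314 yaws -27.9 -117.7
pad 138 ctr [ 0.5207 -0.2705] sides 0.0526 0.0159 yaws -90.6 177.1
blue 16 [425.5 295.5] [ 0.4553 -0.2076  0.12  ]
Sblue 5 [245.4 233.2] [ 0.6089 -0.1799  0.12  ]
Sblue 1 [265. 224.] [ 0.5734 -0.1547  0.12  ]
Sblue 1 [267. 223.] [ 0.5696 -0.1521  0.12  ]
Sblue 8 [262.875 182.   ] [ 0.4558 -0.2105  0.12  ]
```

View pics/crop.png

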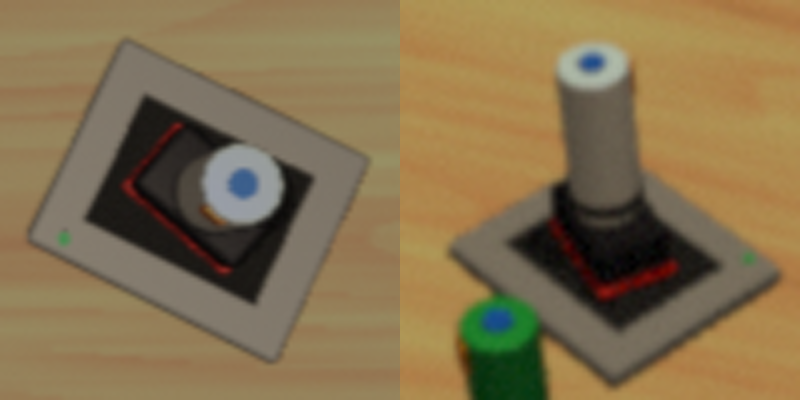

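The scanner stands at about (0.4556, -0.209). Its head is yawed about 14° from the pad. That doesn't affect the grasp on a round handle, and I'll keep the same yaw when I put it back. Next I work out the shifts.

```bash
cat >> h.py <<'E'
def delta(target):
    s=r.observe(); R=cv2.Rodrigues(np.array(s['ee_rot'],float))[0]
    d=R.T@(np.array(target)-s['eef_pos'])
    print('t',round(s['t'],2),'pos',np.round(s['eef_pos'],4),'z axis',R[:,2].round(4),'yaw x',np.degrees(np.arctan2(R[1,0],R[0,0])).round(2),'w',round(s['gripper_width'],4),'F',np.round(s['force'],1),'tool delta mm',(d*1000).round(1))
    return d
E
python3 - <<'E'
from h import *
delta([.4556,-.209,.404]); delta([.704,.0757,.355])
T=grab('top')
for z in (.01,): print(np.mean([cast(T,p,z) for p in((396,260),(457.2,289.5),(433.7,340.5),(372,309))],0))
E
```

```text
t 0.2 pos [ 0.1958 -0.5933  0.4042] z axis [-5.0e-04  1.1e-03 -1.0e+00] yaw x 18.27 w 0.0853 F [-0.2 -0.1  0.6] tool delta mm [ 367.2 -283.5    0.4]
t 0.2 pos [ 0.1958 -0.5933  0.4042] z axis [-5.0e-04  1.1e-03 -1.0e+00] yaw x 18.27 w 0.0853 F [-0.2 -0.1  0.6] tool delta mm [ 692.3 -475.9   49.6]
[ 0.45475207 -0.20785272  0.01      ]
```

```bash
python3 -m inch '{"fingers":[1,1,1,1,1,1,1,1,1,1],"xyz":[[0.02,-0.015,0],[0.037,-0.029,0],[0.039,-0.03,0],[0.039,-0.03,0],[0.039,-0.03,0],[0.039,-0.03,0],[0.039,-0.03,0],[0.039,-0.03,0],[0.039,-0.03,0],[0.037,-0.029,0]]}' 50 && python3 -m inch '{"fingers":[1,1,1],"xyz":[[0,0,0],[0,0,0],[0,0,0]]}'; python3 -c "
from h import *
delta([.4555,-.209,.24])
grab('top','t1.png')"
```

```text
t 0.25 pos [ 0.1959 -0.5934  0.4043] z axis [-3.e-04  7.e-04 -1.e+00] yaw x 18.27 w 0.0852 F [-0.2  0.5 -0.8] tool delta mm [ 367.1 -283.5  164.5]validation failed for argument at $...
```

```bash
python3 -m inch '{"fingers":[1,1,1,1,1,1,1,1,1,1],"xyz":[[0.02,-0.015,0],[0.037,-0.029,0],[0.039,-0.03,0],[0.039,-0.03,0],[0.039,-0.03,0],[0.039,-0.03,0],[0.039,-0.03,0],[0.039,-0.03,0],[0.039,-0.03,0],[0.037,-0.029,0]],"rot":[[0,0,0],[0,0,0],[0,0,0],[0,0,0],[0,0,0],[0,0,0],[0,0,0],[0,0,0],[0,0,0],[0,0,0]]}' 50 && python3 -m inch '{"fingers":[1,1,1],"xyz":[[0,0,0],[0,0,0],[0,0,0]],"rot":[[0,0,0],[0,0,0],[0,0,0]]}'; python3 -c "
from h import *
delta([.4555,-.209,.24])
grab('top','t1.png')"
```

```text
t: 1.3
eef_pos: [0.4568, -0.2077, 0.4049]
ee_rot: [3.101, 0.499, 0.001]
force: [0.4, -0.5, 0.0]
gripper_width: 0.0854
finger_force: 0.0
t: 1.6
eef_pos: [0.455, -0.2109, 0.4046]
ee_rot: [3.102, 0.495, -0.002]
force: [-1.1, -0.7, -0.9]
gripper_width: 0.0853
finger_force: 0.0
t 1.6 pos [ 0.455  -0.2109  0.4046] z axis [-1.e-03 -9.e-04 -1.e+00] yaw x 18.15 w 0.0853 F [-1.1 -0.7 -0.9] tool delta mm [  1.3  -1.7 164.6]
```

```bash
python3 -m inch '{"fingers":[1,1,1,1,1,1,1,1],"xyz":[[0.001,-0.002,0.02],[0,0,0.03],[0,0,0.03],[0,0,0.03],[0,0,0.03],[0,0,0.02],[0,0,0.004],[0,0,0]],"rot":[[0,0,0],[0,0,0],[0,0,0],[0,0,0],[0,0,0],[0,0,0],[0,0,0],[0,0,0]]}'; python3 -c "
from h import *
delta([.4555,-.209,.24])
s=grab('scene');t=grab('top')
k=lambda d,x0,y0,x1,y1:cv2.resize(d['color'][y0:y1,x0:x1,::-1],(400,400),interpolation=2)
cv2.imwrite('pics/c2.png',np.hstack([k(t,365,240,475,350),k(s,205,130,325,250)]))"
```

```text
t: 2.45
eef_pos: [0.4555, -0.2086, 0.2405]
ee_rot: [3.102, 0.495, -0.002]
force: [-0.0, 0.1, -0.3]
gripper_width: 0.0855
finger_force: 0.0
t 2.45 pos [ 0.4555 -0.2086  0.2405] z axis [-1.1e-03 -2.0e-04 -1.0e+00] yaw x 18.15 w 0.0855 F [-0.   0.1 -0.3] tool delta mm [-0.1  0.4  0.5]
```

View pics/c2.png

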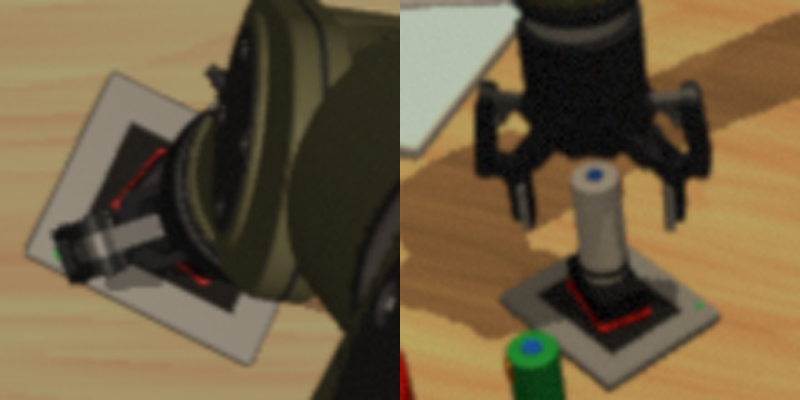

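The fingers straddle the handle: in the right crop the tips are at (525,220) and (672,225), with the handle midway at about 600. I'll close the gripper.

```bash
python3 -m inch '{"fingers":[0.6,0.5,0.4,0.3,0.2,0.1,0,0,0,0],"xyz":[[0,0,0],[0,0,0],[0,0,0],[0,0,0],[0,0,0],[0,0,0],[0,0,0],[0,0,0],[0,0,0],[0,0,0]],"rot":[[0,0,0],[0,0,0],[0,0,0],[0,0,0],[0,0,0],[0,0,0],[0,0,0],[0,0,0],[0,0,0],[0,0,0]]}' 60;  python3 -c "
from h import *
delta([.4555,-.209,.24]);print(r.observe()['finger_force'])"
```

```text
t: 3.55
eef_pos: [0.4562, -0.2076, 0.2412]
ee_rot: [3.101, 0.499, 0.001]
force: [-0.9, 0.5, 5.9]
gripper_width: 0.0309
finger_force: 58.7
t 3.55 pos [ 0.4562 -0.2076  0.2412] z axis [ 7.e-04 -4.e-04 -1.e+00] yaw x 18.27 w 0.0309 F [-0.9  0.5  5.9] tool delta mm [-1.1  1.1  1.2]
58.69410216808319
```

```bash
python3 -m inch '{"fingers":[0,0,0,0,0,0,0,0,0],"xyz":[[0,0,-0.01],[0,0,-0.02],[0,0,-0.025],[0,0,-0.025],[0,0,-0.025],[0,0,-0.025],[0,0,-0.02],[0,0,0],[0,0,0]],"rot":[[0,0,0],[0,0,0],[0,0,0],[0,0,0],[0,0,0],[0,0,0],[0,0,0],[0,0,0],[0,0,0]]}' ;  python3 -c "
from h import *
delta([.704,.0757,.39]);print(r.observe()['finger_force'])
s=grab('scene');t=grab('top')
k=lambda d,x0,y0,x1,y1:cv2.resize(d['color'][y0:y1,x0:x1,::-1],(400,400),interpolation=2)
cv2.imwrite('pics/c3.png',np.hstack([k(t,365,240,475,350),k(s,205,90,325,210)]))"
```

```text
t: 4.45
eef_pos: [0.4556, -0.2074, 0.3906]
ee_rot: [3.102, 0.499, -0.0]
force: [-0.4, 0.3, -1.7]
gripper_width: 0.0309
finger_force: 59.5
t 4.45 pos [ 0.4556 -0.2074  0.3906] z axis [-2.e-04 -1.e-04 -1.e+00] yaw x 18.27 w 0.0309 F [-0.4  0.3 -1.7] tool delta mm [ 324.6 -191.     0.6]
59.51464533805847
```

View pics/c3.png

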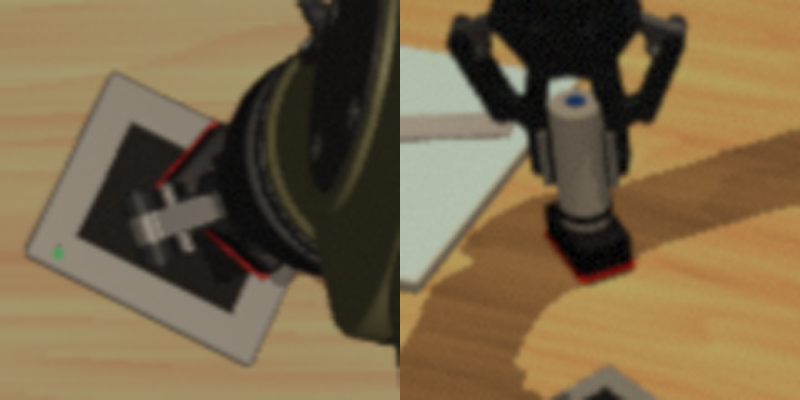

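The scanner is lifted cleanly, with its head about 15 cm above the pad. Next I carry it to the red label.

```bash
python3 -m inch '{"fingers":[0,0,0,0,0,0,0,0,0,0],"xyz":[[0.015,-0.009,0],[0.03,-0.018,0],[0.038,-0.022,0],[0.04,-0.024,0],[0.04,-0.024,0],[0.04,-0.024,0],[0.04,-0.024,0],[0.038,-0.022,0],[0.03,-0.017,0],[0.014,-0.007,0]],"rot":[[0,0,0],[0,0,0],[0,0,0],[0,0,0],[0,0,0],[0,0,0],[0,0,0],[0,0,0],[0,0,0],[0,0,0]]}' && python3 -m inch '{"fingers":[0,0,0],"xyz":[[0,0,0],[0,0,0],[0,0,0]],"rot":[[0,0,0],[0,0,0],[0,0,0]]}';  python3 -c "
from h import *
delta([.704,.0757,.355])
s=grab('scene','s4.png');p=r.observe()['eef_pos']
for z in(-.12,-.155,-.20,-.23):print(z,proj(s,np.array(p)+[0,0,z]).round(1))
cv2.imwrite('pics/c4.png',cv2.resize(s['color'][220:370,300:450,::-1],(600,600),interpolation=2))"
```

```text
t: 5.55
eef_pos: [0.7056, 0.0804, 0.3881]
ee_rot: [-3.098, -0.506, 0.003]
force: [-0.3, 1.1, -2.7]
gripper_width: 0.0309
finger_force: 59.5
t: 5.85
eef_pos: [0.7041, 0.074, 0.3898]
ee_rot: [3.101, 0.496, -0.004]
force: [-0.2, 0.1, -1.5]
gripper_width: 0.031
finger_force: 59.5
t 5.85 pos [0.7041 0.074  0.3898] z axis [-0.0024 -0.002  -1.    ] yaw x 18.16 w 0.031 F [-0.2  0.1 -1.5] tool delta mm [ 0.5 -1.7 34.8]
-0.12 [364.9 241.8]
-0.155 [363.7 258.1]
-0.2 [362.1 277.7]
-0.23 [361.2 289.9]
```

View pics/c4.png

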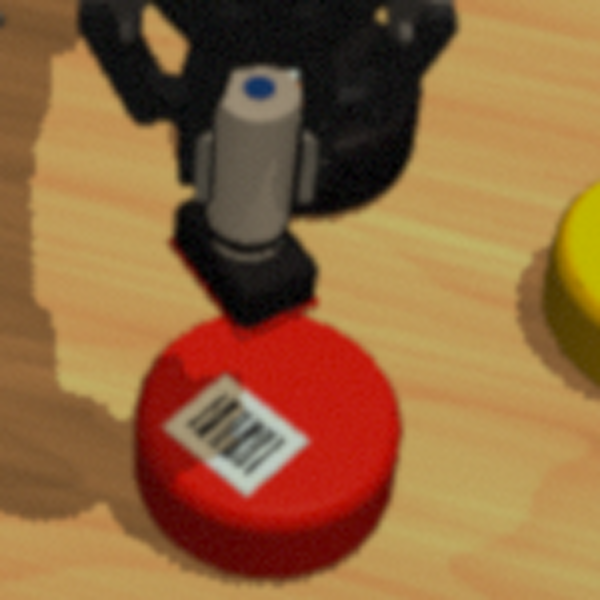

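In this crop the handle top is at image pixel (365,241.8) and its lower end at (362,277). Both match the projection of a vertical scanner, so it isn't tilted. I'll descend and hold.

```bash
python3 -m inch '{"fingers":[0,0,0,0,0,0],"xyz":[[0.0005,-0.0015,0.005],[0,0,0.01],[0,0,0.01],[0,0,0.007],[0,0,0.003],[0,0,0]],"rot":[[0,0,0],[0,0,0],[0,0,0],[0,0,0],[0,0,0],[0,0,0]]}';  python3 -c "
from h import *
s=grab('scene')
for i in range(2): delta([.704,.0757,.355])
print(np.mean([cast(s,(300+x/4,220+y/4),.055) for x,y in((163,427),(230,375),(310,440),(248,497))],0))"
```

```text
t: 6.5
eef_pos: [0.7046, 0.0773, 0.3548]
ee_rot: [3.102, 0.499, -0.002]
force: [-0.3, -0.3, -1.6]
gripper_width: 0.0308
finger_force: 59.5
t 6.55 pos [0.7048 0.0773 0.3554] z axis [-3.e-04 -1.e-04 -1.e+00] yaw x 18.27 w 0.0311 F [ 0.5  0.6 -2.5] tool delta mm [-1.3  1.3  0.4]
t 6.55 pos [0.7048 0.0773 0.3554] z axis [-3.e-04 -1.e-04 -1.e+00] yaw x 18.27 w 0.0311 F [ 0.5  0.6 -2.5] tool delta mm [-1.3  1.3  0.4]
[0.70441836 0.07612266 0.055     ]
```

Within about 1.5 mm, so I hold here for 3 s.

```bash
python3 -m inch '{"fingers":[0,0,0,0,0,0,0,0,0,0],"xyz":[[0,0,0],[0,0,0],[0,0,0],[0,0,0],[0,0,0],[0,0,0],[0,0,0],[0,0,0],[0,0,0],[0,0,0]],"rot":[[0,0,0],[0,0,0],[0,0,0],[0,0,0],[0,0,0],[0,0,0],[0,0,0],[0,0,0],[0,0,0],[0,0,0]]}' >/dev/null; python3 -m inch '{"fingers":[0,0,0,0,0,0,0,0,0,0],"xyz":[[0,0,0],[0,0,0],[0,0,0],[0,0,0],[0,0,0],[0,0,0],[0,0,0],[0,0,0],[0,0,0],[0,0,0]],"rot":[[0,0,0],[0,0,0],[0,0,0],[0,0,0],[0,0,0],[0,0,0],[0,0,0],[0,0,0],[0,0,0],[0,0,0]]}'; python3 -m inch '{"fingers":[0,0,0,0,0,0,0,0,0,0],"xyz":[[0,0,0],[0,0,0],[0,0,0],[0,0,0],[0,0,0],[0,0,0],[0,0,0],[0,0,0],[0,0,0],[0,0,0]],"rot":[[0,0,0],[0,0,0],[0,0,0],[0,0,0],[0,0,0],[0,0,0],[0,0,0],[0,0,0],[0,0,0],[0,0,0]]}'; python3 -m inch '{"fingers":[0,0,0,0,0],"xyz":[[0,0,-0.005],[0,0,-0.01],[0,0,-0.01],[0,0,-0.01],[0,0,0]],"rot":[[0,0,0],[0,0,0],[0,0,0],[0,0,0],[0,0,0]]}'; python3 -c "
from h import *
delta([.4556,-.2084,.39])"
```

```text
t: 8.55
eef_pos: [0.7048, 0.0773, 0.3557]
ee_rot: [3.102, 0.499, -0.0]
force: [0.3, 0.5, -0.4]
gripper_width: 0.0309
finger_force: 59.5
t: 9.55
eef_pos: [0.7048, 0.0773, 0.3557]
ee_rot: [3.102, 0.499, -0.0]
force: [-0.4, -0.6, -1.5]
gripper_width: 0.0307
finger_force: 59.5
t: 10.05
eef_pos: [0.7055, 0.0774, 0.3934]
ee_rot: [3.102, 0.498, 0.007]
force: [0.7, -0.1, -0.7]
gripper_width: 0.0307
finger_force: 59.5
t 10.05 pos [0.7055 0.0774 0.3934] z axis [ 4.7e-03  7.0e-04 -1.0e+00] yaw x 18.26 w 0.0307 F [ 0.7 -0.1 -0.7] tool delta mm [-326.9  193.1    2. ]
```

```bash
python3 -m inch '{"fingers":[0,0,0,0,0,0,0,0,0,0],"xyz":[[-0.0145,0.0085,0],[-0.03,0.018,0],[-0.038,0.023,0],[-0.04,0.024,0],[-0.04,0.024,0],[-0.04,0.024,0],[-0.04,0.024,0],[-0.038,0.022,0],[-0.03,0.017,0],[-0.015,0.008,0]],"rot":[[0,0,0],[0,0,0],[0,0,0],[0,0,0],[0,0,0],[0,0,0],[0,0,0],[0,0,0],[0,0,0],[0,0,0]]}' >/dev/null; python3 -m inch '{"fingers":[0,0,0,0,0,0],"xyz":[[0,0,0],[0,0,0],[0,0,0],[0,0,0],[0,0,0],[0,0,0]],"rot":[[0,0,0],[0,0,0],[0,0,0],[0,0,0],[0,0,0],[0,0,0]]}'; python3 -c "
from h import *
delta([.456,-.2075,.2412])"
```

```text
t: 11.65
eef_pos: [0.4564, -0.207, 0.3906]
ee_rot: [-3.101, -0.5, -0.0]
force: [0.4, 0.5, -1.6]
gripper_width: 0.0309
finger_force: 59.5
t 11.65 pos [ 0.4564 -0.207   0.3906] z axis [ 1.e-04  1.e-04 -1.e+00] yaw x 18.33 w 0.0309 F [ 0.4  0.5 -1.6] tool delta mm [ -0.5   0.3 149.4]
```

Back above the pad. I'll lower it gently to just short of contact, then in small steps.

```bash
python3 -m inch '{"fingers":[0,0,0,0,0,0,0,0,0,0],"xyz":[[0,0,0.01],[0,0,0.02],[0,0,0.03],[0,0,0.03],[0,0,0.025],[0,0,0.02],[0,0,0.01],[0,0,0.001],[0,0,0],[0,0,0]],"rot":[[0,0,0],[0,0,0],[0,0,0],[0,0,0],[0,0,0],[0,0,0],[0,0,0],[0,0,0],[0,0,0],[0,0,0]]}'; python3 -m inch '{"fingers":[0,0,0,0],"xyz":[[0,0,0.001],[0,0,0.001],[0,0,0.001],[0,0,0]],"rot":[[0,0,0],[0,0,0],[0,0,0],[0,0,0]]}'
```

```text
t: 12.65
eef_pos: [0.4564, -0.2077, 0.2456]
ee_rot: [3.101, 0.498, 0.003]
force: [0.0, 0.7, -1.1]
gripper_width: 0.0309
finger_force: 59.5
t: 13.05
eef_pos: [0.456, -0.2076, 0.2418]
ee_rot: [3.102, 0.499, 0.0]
force: [-0.4, 0.6, -1.4]
gripper_width: 0.0308
finger_force: 59.5
```

```bash
python3 -m inch '{"fingers":[0,0,0],"xyz":[[0,0,0.0005],[0,0,0.0005],[0,0,0]],"rot":[[0,0,0],[0,0,0],[0,0,0]]}'
```

```text
t: 13.35
eef_pos: [0.4561, -0.2075, 0.2412]
ee_rot: [3.101, 0.499, 0.001]
force: [-0.4, 0.0, 3.8]
gripper_width: 0.0308
finger_force: 60.4
```

Contact at about 5 N, at the original height. I release gently and look before retreating.

```bash
python3 -m inch '{"fingers":[0.42,0.46,0.5,0.6,0.7,0.8,0.9,1,1,1],"xyz":[[0,0,0],[0,0,0],[0,0,0],[0,0,0],[0,0,0],[0,0,0],[0,0,0],[0,0,0],[0,0,0],[0,0,0]],"rot":[[0,0,0],[0,0,0],[0,0,0],[0,0,0],[0,0,0],[0,0,0],[0,0,0],[0,0,0],[0,0,0],[0,0,0]]}' 20;  python3 -m inch '{"fingers":[1,1,1,1,1,1,1,1],"xyz":[[0,0,0],[0,0,-0.01],[0,0,-0.02],[0,0,-0.03],[0,0,-0.04],[0,0,-0.04],[0,0,-0.03],[0,0,0]],"rot":[[0,0,0],[0,0,0],[0,0,0],[0,0,0],[0,0,0],[0,0,0],[0,0,0],[0,0,0]]}'; python3 -m inch '{"fingers":[1,1,1,1,1,1],"xyz":[[-0.01,0.01,0],[-0.03,0.03,0],[-0.03,0.03,0],[-0.03,0.03,0],[-0.02,0.02,0],[0,0,0]],"rot":[[0,0,0],[0,0,0],[0,0,0],[0,0,0],[0,0,0],[0,0,0]]}';python3 -c "
from h import *
s=grab('scene','s5.png');t=grab('top','t5.png')
for d,(x0,y0,x1,y1) in((t,(365,250,465,345)),(s,(245,165,285,200))):
    h=cv2.cvtColor(d['color'],cv2.COLOR_RGB2HSV)[y0:y1,x0:x1]; m=(h[...,0]>95)&(h[...,0]<130)&(h[...,1]>100)
    for c in cv2.findContours(m.astype(np.uint8),0,1)[0]:
        p=(c.reshape(-1,2)+[x0,y0]).mean(0); print(len(c),p,cast(d,p,.12).round(4))
cv2.imwrite('pics/c5.png',cv2.resize(np.hstack([s['color'],t['color']])[:,:,::-1],(800,300),interpolation=cv2.INTER_AREA))
k=lambda d,x0,y0,x1,y1:cv2.resize(d['color'][y0:y1,x0:x1,::-1],(400,400),interpolation=2)
cv2.imwrite('pics/c5.png',np.vstack([cv2.resize(np.hstack([s['color'],t['color']])[100:,:,::-1],(800,238)),np.hstack([k(t,365,250,465,350),k(s,225,170,305,250)])[:360]]))"
```

```text
t: 14.35
eef_pos: [0.456, -0.2075, 0.2407]
ee_rot: [3.102, 0.499, 0.0]
force: [0.1, -0.2, -0.5]
gripper_width: 0.085
finger_force: 0.0
t: 15.15
eef_pos: [0.4569, -0.2079, 0.4153]
ee_rot: [3.097, 0.497, 0.013]
force: [0.1, 0.3, -0.8]
gripper_width: 0.0857
finger_force: 0.0
t: 15.75
eef_pos: [0.3752, -0.364, 0.4091]
ee_rot: [3.104, 0.484, -0.008]
force: [-0.1, 0.2, -0.0]
gripper_width: 0.0855
finger_force: 0.0
17 [424.82352941 295.70588235] [ 0.4549 -0.2065  0.12  ]
9 [263.33333333 181.88888889] [ 0.4551 -0.2098  0.12  ]
```

View pics/c5.png

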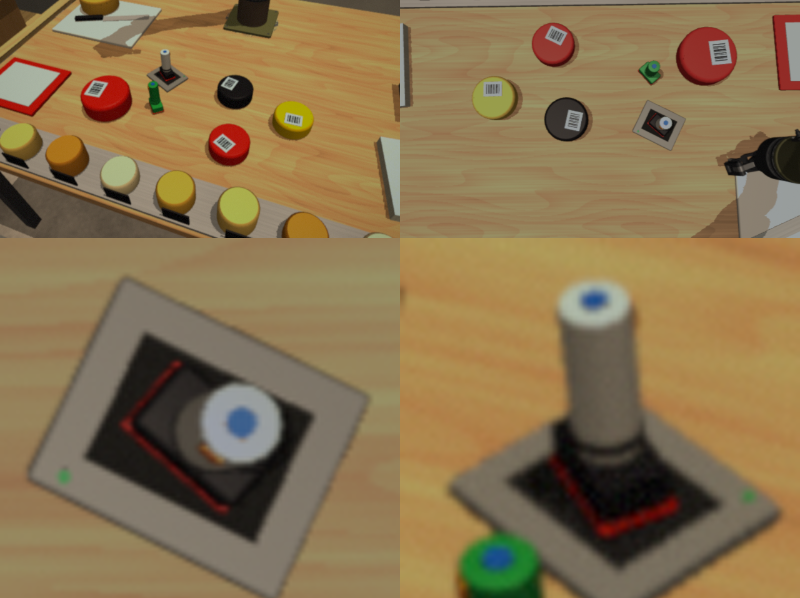

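The scanner stands upright on its pad, within about 1 mm of where it was. Its top is at (424.8,295.7) in the top view, against (425.5,295.5) before. The cheeses look unmoved and the arm is clear of everything.

```bash
python3 -c "
from h import *
print(r.finish_job())"
```

```text
the job is handed in; nothing more can be done
None
```

The small red-waxed cheese's label was scanned from about 7 cm with a steady hold of about 3 s, the scanner is back upright on the middle of its pad, and the job is handed in.

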